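Hold a support post hole-up over the screw tray

TASK

One chassis-support post still lies on the mat without its pin; it has a blind hole in one end only, and from most sides you cannot see which, so feel for it if you must. Pick the post up and turn it so that the hole looks straight up, and finish still holding it in the gripper, upright and steady, with its solid lower end about ten centimetres above the middle of the magnetic screw tray, ready for a pin to be dropped in. Do not let go or put it down at the end, and leave the other things on the bench where they are.

Things in the scene. Friction and masses are not known exactly. Their poses are not given: they have to be found in the camera images.
- post: loose aluminium support post without pin: square bar 44 x 44 x 76 mm, edges bevelled 9 mm, 0.22 to 0.35 kg, lying on a flat, its drilled end pointing any way. Origin at its centre; own x runs along the bar out of the drilled end, z up as it lies. Drilled end (+x): round blind hole on the axis, 30 mm wide, 45 mm deep; other end solid. Sides plain, alike at both ends
- post_hole (a point): centre of the mouth of the blind hole, on the drilled end of the post (38 mm along +x from its origin)
- post_foot (a point): centre of the solid end of the post (38 mm along -x from its origin)
- tray: round steel magnetic screw tray with black rubber foot, 140 mm across the rim, 26 mm high, held fast to the mat; a pin and screws lie in it, none higher than 30 mm above the rim. Origin at the centre of its underside. It may lie on the left or the right of the post
- tray_in (a point): centre of the tray's inner floor, 10 mm above the mat
- mat: fixed blue bench mat, its top 3 mm above the work surface; the post, tray and bystanders stand on it
- done_post_a: a finished support post standing upright, 44 x 44 x 76 mm with a rubber-capped pin in it (90 mm tall overall); origin at the centre of its underside. Bystander, leave alone
- done_post_b: a second finished post, same as done_post_a. Bystander, leave alone
- memory: green memory module lying flat, 68 x 30 x 4 mm; origin at the centre of its underside. Bystander, leave alone
- drive: bare 2.5-inch drive lying flat, 100 x 70 x 9.5 mm; origin at the centre of its underside. Bystander, leave alone
- driver: screwdriver with grey handle, 170 mm long, lying along its own x; about 30 mm high. Bystander, leave alone
- brush: wooden dusting brush, 170 mm long, lying along its own x; about 30 mm high. Bystander, leave alone
- jar: small clear jar with white lid, 52 mm diameter, 55 mm tall; origin at the centre of its underside. Bystander, leave alone

How it is judged (in metres and radians):
At the end, for the whole second after the job is handed in: Post held by the fingers and touching nothing else, hole up within 0.22 rad of vertical, both ends within 45 mm of the tray centre line, solid end 70 to 190 mm above the work surface, still (20 mm/s, 0.15 rad/s); no bystander moved over 30 mm (angle between post's own x axis and vertical below 0.22 rad and horizontal distance between each of post_hole, post_foot and tray_in below 0.045 m and height (world z) of post_foot between 0.07 and 0.19 m and contact force between the fingers and post above 2 N and linear speed of post below 0.02 m/s and angular speed of post below 0.15 rad/s and contact force between each of mat, tray, done_post_a, done_post_b, memory, drive, driver, brush, jar and post below 0.2 N and distance of each of done_post_a, done_post_b, memory, drive, driver, brush, jar from where it was at the start of the episode below 0.03 m); the arm keeps its last pose, push and grip.
It fails at once if a bystander is pushed more than 30 mm from its place (distance of any of done_post_a, done_post_b, memory, drive, driver, brush, jar from where it was at the start of the episode above 0.03 m).
It also fails if it takes over 48 s, if anything falls off the work surface, if the arm or the gripper's body presses on something with over 40 N, if the wrist force passes 120 N, or if a joint passes its speed limit or range.

ROBOT

A 6-joint arm with a two-finger parallel gripper is mounted at the origin on the work surface. World frame = base frame: x ahead of the robot, y to its left, z up, the work surface at z = 0. Lengths are in mm, angles in rad, forces in N, time in s.
With the tool pointing down it reaches from about 350 to 725 mm from the base axis. Payload 6 kg.
Tool frame: the origin (TCP) lies on the centre line of the jaws, within the pads' length; the fingertips stand 8 mm ahead of it and the grasp point (between the pads) lies 11 mm behind it (tcp_to_tips is the distance from the TCP to the fingertips, in mm); z points along the fingers, y is the direction in which the jaws open and shut (so a half turn about z gives the same grasp; the last joint's range is limited). The gripper opens to 85 mm and grips with 20 to 120 N. Pads are 22 mm wide; open, the fingers measure 114 mm over their backs; the gripper's body (76 mm by 85 mm) begins 54 mm behind the grasp point. The pads swing forward as they close: fully open they stand 13 mm farther back than shut.
Start: joints at [-0.999, 0.04, 0.085, 0, -1.615, -0.334], TCP at [141.35, -583.091, 239.261] pointing down, gripper open.
Joint ranges: [-2.56, 2.56], [-1.29, 2.01], [-1.08, 1.49], [-3.29, 1.98], [-2.81, -0.18], [-2.99, 2.99]. Speed limits (rad/s): [2.57, 2.57, 3.01, 3.14, 3.14, 3.14].

INTERFACE

Orientations are given as a rotation vector (axis times angle).
In Python, from plant import * gives the robot as it stands.
- The arm moves only by the tool send_rows, never from a script. Its argument "deltas" is text: rows parted by semicolons, each of 7 numbers parted by spaces: the closure, from 0 (fully open) to 1 (shut), then the shift along the tool's x, y, z in units of 40 mm (1.0 is 40 mm), then the turn, a rotation vector about the tool's x, y, z in units of 5 degrees (1.0 is 5 degrees). A call has 1 to 5 rows; each row shifts and turns the pose as measured when the row begins, along the tool's axes as they then stand; what a row does not reach is not made up. A row lasts 1/8 s, in which the tool goes at most 62.5 mm and 10.7 degrees, less where a joint would pass 70% of its speed; a pose out of reach is approached as far as the arm can. A call is refused whole if a number of a shift passes 1 or a number of a turn 1, either way. A call with a gripper value outside its range is refused whole. The fingers move at their own pace and stop on an object; "newtons" is the grip in N (left out, the last holds). Time passes only in rows, so rows that do not move let the fingers close. It gives the time, the measured TCP pose, the force and the opening at its end, in the units of the state.
- get_state(): the state, without advancing time (a new reading comes with each control period).
- grab_frame(name): name is "scene" or "top" or "wrist"; returns a dict with "frame" (384x512x3 uint8, blue, green, red), "depth" (384x512 float32, mm along the optical axis (not along the pixel's ray), 0 where there is no reading), "mtx" (3x3 intrinsics, pixels), "dist" ([k1, k2, p1, p2, k3] as OpenCV has them; the pictures are not rectified), "view" (4x4, takes a point from world to camera coordinates). Camera axes: x right, y up, looking along -z (the intrinsics and any distortion apply to the point x, -y, -z); pixel columns grow to the right and rows downward; lengths in mm; the calibration is good to about 2 mm. A picture is of the moment at which its call begins.
- sign_off(): hands the job in, once; it reports no verdict.
Trained networks look in the newest picture that a camera, given by its name, has taken for a name from the list of things; names that differ only in an ending like _2 or _b are one class to them, and where a whole thing is asked for, a point or a joint stands for the part that bears it (a point fixed in the world has none). Each returns a list of dicts, best first, with "score" (0 to 1); they miss things now and then, are a little off and sometimes report something else, mostly with a low value. They report only what shows in the picture. A call takes as long as a camera call.
- boxes_of(camera, target): "xyz" ([x, y, z] in mm, in world coordinates, good to about 4 mm: the middle of the surface that is visible of it).
- landmark_of(camera, target): "xyz" ([x, y, z] in mm, in world coordinates, good to about 4 mm: a listed point, or the origin of a listed thing).
The state is a dict: "clock": time; "q": joint angles; "joint_vel": joint speeds; "joint_torque": joint torques, N m; "ee_pos": TCP position; "tool_rot": TCP orientation; "contact_force": force on the tool from outside, world axes, zero at the start; "wrist_torque": the same for the moment, N m; "finger_gap": finger opening in mm.
Only numpy, scipy, OpenCV 4.12 (cv2) and the standard library are available. Lean on these libraries where they do the work, as an engineer would, in place of code of your own. Each camera call takes 0.05 s, during which the arm holds its last target.

## Working session

There is one attempt and no reset: what is moved stays moved. The work goes in short steps, Python scripts to look and compute and a tool call to move; the robot and the scene stay as the last step left them, time stands still between calls to the robot, and variables do not carry over. Pictures are saved under pics/ and viewed, and the job is handed in when it is done.

Besides the shell and the picture viewer there is one more tool, called after "Call:" in YAML: its name, and indented under it one key for each argument. send_rows: Moves the arm, as the interface text tells. Its arguments: {"type":"object","properties":{"deltas":{"type":"string"},"newtons":{"type":"number"}},"required":["deltas"]}

```bash
mkdir -p pics; ls; python3 - <<'E'
from plant import *
import cv2
s=get_state();print(s)
for n in("scene","top","wrist"):
    f=grab_frame(n);cv2.imwrite(f"pics/{n}0.png",f["frame"])
for c in("scene","top"):
    for t in("post","post_hole","post_foot","tray_in","done_post_a","memory","drive","driver","brush","jar"):
        print(c,t,[(round(d["score"],2),[round(v) for v in d["xyz"]]) for d in landmark_of(c,t)][:3])
E
```

```text
pics
{'clock': 0.0, 'q': array([-9.99291606e-01,  4.08021072e-02,  8.38085448e-02, -4.79862805e-04,
       -1.61551557e+00, -3.33664026e-01]), 'joint_vel': array([ 2.20482923e-04,  5.25760077e-04, -1.15671396e-03, -1.65744912e-03,
       -5.36029377e-06,  8.64439238e-04]), 'joint_torque': array([-2.54949691e-04, -3.68199921e+01,  3.47407258e+01,  6.93213031e+00,
       -5.29746583e-03,  2.59511324e-05]), 'ee_pos': array([ 141.34992603, -582.78111441,  238.2799375 ]), 'tool_rot': array([ 3.72714297e-01, -3.11908381e+00, -2.74860938e-03]), 'contact_force': array([-0.52878622,  0.60897295, -0.30983215]), 'wrist_torque': array([-0.01780243,  0.03143177,  0.03650785]), 'finger_gap': 85.58981895892448}
scene post [(0.58, [540, 195, 26]), (0.34, [597, -130, 9])]
scene post_hole [(0.77, [558, 158, 26]), (0.75, [499, 4, 3])]
scene post_foot [(0.96, [518, 221, 26])]
scene tray_in [(0.77, [595, -131, 11]), (0.64, [506, -488, 2])]
scene done_post_a [(0.7, [509, -491, 3])]
scene memory [(0.48, [644, 360, 3])]
scene drive [(0.72, [484, 473, 4]), (0.23, [643, 356, 3])]
scene driver [(0.52, [396, -423, 2]), (0.27, [592, -131, 4])]
scene brush [(0.64, [728, 8, -2])]
scene jar [(0.74, [363, 477, 5])]
top post [(0.88, [540, 190, 25])]
top post_hole [(0.83, [562, 162, 23])]
top post_foot [(0.66, [516, 224, 21])]
top tray_in [(0.87, [598, -130, 16]), (0.72, [652, -383, 3])]
top done_post_a [(0.78, [653, -381, 4]), (0.69, [506, -489, 1])]
top memory [(0.7, [644, 361, -1])]
top drive [(0.91, [480, 475, 0])]
top driver [(0.71, [393, -425, 5]), (0.41, [479, 475, -2])]
top brush [(0.59, [730, 9, 7])]
top jar [(0.75, [360, 472, 2])]
```

View pics/scene0.png

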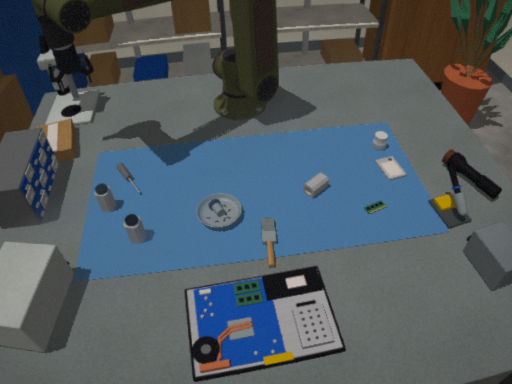

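View pics/top0.png

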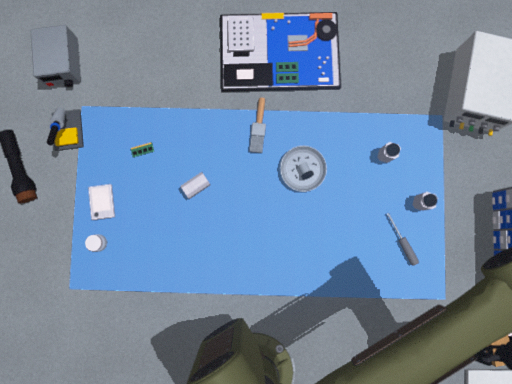

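```bash
python3 - <<'E'
import cv2,numpy as np
a=cv2.imread("pics/scene0.png")[165:205,290:345];b=cv2.imread("pics/top0.png")[165:205,170:225]
cv2.imwrite("pics/z0.png",np.hstack([cv2.resize(x,None,fx=7,fy=7,interpolation=cv2.INTER_CUBIC) for x in(a,b)]))
import plant;print([n for n in dir(plant) if n[0]!='_'])
E
```

```text
['PlanningError', 'boxes_of', 'get_state', 'grab_frame', 'landmark_of', 'sign_off', 'tcp_to_tips']
```

View pics/z0.png

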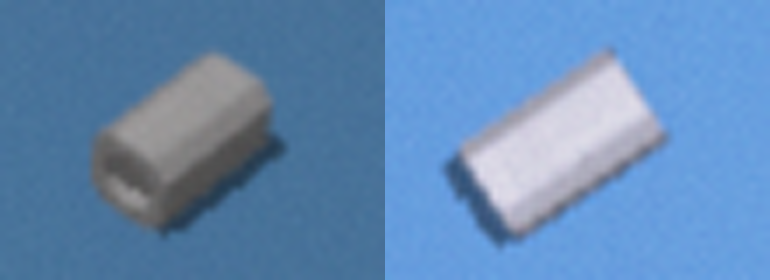

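View pics/wrist0.png

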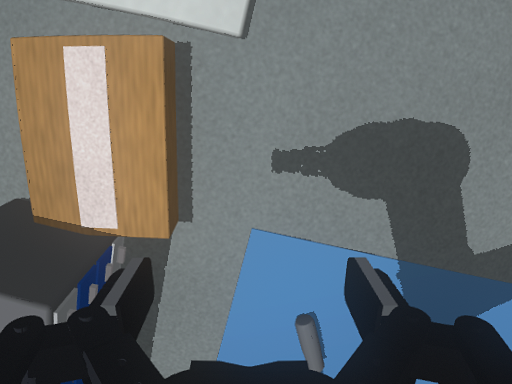

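```bash
cat > h.py <<'E'
from plant import *
import numpy as np,cv2
from scipy.spatial.transform import Rotation as Ro, Slerp
def cloud(n):
    f=grab_frame(n);d=f["depth"];H,W=d.shape
    u,v=np.meshgrid(np.arange(W),np.arange(H))
    p=cv2.undistortPoints(np.stack([u,v],-1).reshape(-1,1,2).astype(np.float64),f["mtx"],np.array(f["dist"])).reshape(-1,2)
    z=d.reshape(-1)
    c=np.stack([p[:,0]*z,-p[:,1]*z,-z,np.ones_like(z)],0)
    w=(np.linalg.inv(f["view"])@c)[:3].T
    w[z<=0]=np.nan
    return f,w.reshape(H,W,3)
def plan(tp,R,via=None,n=None,s=None):
    """rows from measured pose to tp,R (Rotation)"""
    s=s or get_state();p=s["ee_pos"].copy();r=Ro.from_rotvec(s["tool_rot"])
    dr=(r.inv()*R).as_rotvec();dp=np.array(tp)-p
    m=n or int(np.ceil(max(np.linalg.norm(dp)/39,np.linalg.norm(dr)/np.radians(4.9),1)))
    print("rows",m,"dist",dp.round(1),"turn deg",np.degrees(dr).round(1))
    for i in range(m):
        d=(r.inv()).apply((np.array(tp)-p)/(m-i))/40
        w=np.degrees((r.inv()*R).as_rotvec())/(m-i)/5
        d=d.round(2);w=w.round(2)
        print(" ".join(f"{x:g}" for x in [*d,*w]))
        p=p+r.apply(d*40);r=r*Ro.from_rotvec(np.radians(w*5))
def down(yawdeg):
    x=np.array([np.cos(np.radians(yawdeg)),np.sin(np.radians(yawdeg)),0]);z=np.array([0,0,-1.])
    return Ro.from_matrix(np.stack([x,np.cross(z,x),z],1))
E
python3 - <<'E'
from h import *
for n in("top","scene"):
    f,w=cloud(n)
    m=(np.hypot(w[...,0]-540,w[...,1]-192)<70)&(w[...,2]>(42 if n=="top" else 15))
    q=w[m];print(n,len(q),q.mean(0).round(1),np.percentile(q[:,2],[5,50,95]).round(1))
    m=(np.hypot(w[...,0]-540,w[...,1]-192)<70)&(w[...,2]>42);q=w[m]
    print(cv2.minAreaRect(q[:,:2].astype(np.float32)))
    c=np.cov(q[:,:2].T);e,V=np.linalg.eigh(c);print(V[:,1],q[:,:2].mean(0))
    m=(np.hypot(w[...,0]-596,w[...,1]+130)<85)&(w[...,2]>18);q=w[m]
    print("tray",cv2.minEnclosingCircle(q[:,:2].astype(np.float32)),q[:,2].max())
plan([450,80,200],down(-80))
E
```

```text
top 313 [536.9 192.9  47.5] [43.  47.6 52.2]
((537.0841064453125, 192.84967041015625), (42.59037780761719, 75.19434356689453), 36.17120361328125)
[-0.59205016  0.80590111] [536.86177435 192.8548738 ]
tray ((596.71728515625, -127.26222229003906), 69.76654052734375) 57.12591934339844
scene 343 [548.  193.   40.1] [18.6 44.6 49.8]
((540.4598388671875, 194.19418334960938), (38.788841247558594, 78.87153625488281), 36.957435607910156)
[-0.60186291  0.79859942] [543.37394585 193.80775252]
tray ((598.4249877929688, -128.5474853515625), 71.88018798828125) 51.910720059559935
rows 19 dist [308.6 663.1 -39.3] turn deg [  0.    0.  -86.4]
-0.6 0.75 0.05 0 0 -0.91
-0.66 0.7 0.05 0 0 -0.91
-0.71 0.65 0.05 0 0 -0.91
-0.76 0.59 0.05 0 0 -0.91
-0.81 0.53 0.05 0 0 -0.91
-0.84 0.46 0.05 0 0 -0.91
-0.88 0.39 0.05 0 0 -0.91
-0.91 0.32 0.05 0 0 -0.91
-0.93 0.25 0.05 0 0 -0.91
-0.95 0.18 0.05 0 0 -0.91
-0.96 0.1 0.05 0 0 -0.91
-0.96 0.02 0.05 0 0 -0.91
-0.96 -0.05 0.05 0 0 -0.91
-0.95 -0.13 0.06 0 0 -0.91
-0.94 -0.2 0.05 0 0 -0.91
-0.92 -0.28 0.06 0 0 -0.91
-0.9 -0.35 0.05 0 0 -0.9
-0.86 -0.42 0.06 0 0 -0.91
-0.83 -0.49 0.05 0 0 -0.9
```

Call:
send_rows:
  deltas: "0 -0.6 0.75 0 0 0 -0.9; 0 -0.66 0.7 0 0 0 -0.9; 0 -0.7 0.65 0 0 0 -0.9; 0 -0.75 0.6 0 0 0 -0.9; 0 -0.8 0.53 0 0 0 -0.9"
  newtons: 60

```text
clock: 1.88
ee_pos: [221.8, -405.1, 237.9]
tool_rot: [0.985, -2.982, -0.003]
contact_force: [1.0, 1.2, 0.1]
finger_gap: 85.8
```

Call:
send_rows:
  deltas: "0 -0.84 0.46 0 0 0 -0.9; 0 -0.88 0.4 0 0 0 -0.9; 0 -0.9 0.32 0 0 0 -0.9; 0 -0.93 0.25 0 0 0 -0.9; 0 -0.95 0.18 0 0 0 -0.9"

```text
clock: 2.5
ee_pos: [302.7, -224.3, 239.1]
tool_rot: [-1.564, 2.722, -0.001]
contact_force: [0.7, -0.5, -0.2]
finger_gap: 85.0
```

Call:
send_rows:
  deltas: "0 -0.96 0.1 0 0 0 -0.9; 0 -0.96 0 0 0 0 -0.9; 0 -0.96 -0.05 0 0 0 -0.9; 0 -0.95 -0.1 0 0 0 -0.9; 0 -0.94 -0.2 0 0 0 -0.9"

```text
clock: 3.12
ee_pos: [382.2, -42.4, 241.3]
tool_rot: [-2.078, 2.346, -0.007]
contact_force: [0.0, -0.3, -1.0]
finger_gap: 85.2
```

```bash
python3 - <<'E'
from h import *
print(get_state())
plan([538.5,193,160],down(-53.4))
E
```

```text
{'clock': 3.125, 'q': array([ 0.42779191, -0.57284096, -0.4093594 ,  0.00196146, -1.72570833,
       -0.54818838]), 'joint_vel': array([ 0.69490065,  0.24070255,  0.14554563,  0.00698442,  0.10063055,
       -0.03926107]), 'joint_torque': array([-3.35047200e+00, -8.39614213e+00,  3.37640870e+01,  6.76831350e+00,
       -1.91017063e-01,  1.14274755e-02]), 'ee_pos': array([382.17641591, -42.42899313, 241.29786518]), 'tool_rot': array([-2.07834382,  2.34567439, -0.00683661]), 'contact_force': array([ 0.01807387, -0.33803181, -0.97941327]), 'wrist_torque': array([-0.0104902 ,  0.0129244 ,  0.02533003]), 'finger_gap': 85.21964766738476}
rows 9 dist [156.3 235.4 -81.3] turn deg [ -0.5  -0.  -43.5]
-0.7 -0.35 0.23 -0.01 -0 -0.97
-0.67 -0.41 0.23 -0.01 -0 -0.97
-0.63 -0.46 0.23 -0.01 -0 -0.97
-0.59 -0.52 0.23 -0.01 -0 -0.97
-0.54 -0.56 0.23 -0.01 -0 -0.96
-0.5 -0.61 0.23 -0.01 -0 -0.97
-0.44 -0.65 0.23 -0.01 -0 -0.96
-0.39 -0.68 0.23 -0.02 -0 -0.97
-0.33 -0.72 0.22 -0.01 -0.01 -0.96
```

Call:
send_rows:
  deltas: "0 -0.7 -0.35 0.23 0 0 -0.97; 0 -0.67 -0.41 0.23 0 0 -0.97; 0 -0.63 -0.46 0.23 0 0 -0.97; 0 -0.6 -0.5 0.23 0 0 -0.97; 0 -0.54 -0.56 0.23 0 0 -0.97"

```text
clock: 3.75
ee_pos: [469.9, 95.0, 197.6]
tool_rot: [-2.538, 1.832, -0.014]
contact_force: [-0.2, -0.6, 0.9]
finger_gap: 85.0
```

Call:
send_rows:
  deltas: "0 -0.5 -0.6 0.23 0 0 -0.97; 0 -0.44 -0.65 0.23 0 0 -0.97; 0 -0.4 -0.7 0.23 0 0 -0.97; 0 -0.3 -0.7 0.23 0 0 -0.97; 0 0 0 0 0 0 0"

```text
clock: 4.38
ee_pos: [539.7, 205.9, 159.6]
tool_rot: [-2.822, 1.361, -0.016]
contact_force: [0.3, -0.6, 0.4]
finger_gap: 85.3
```

```bash
python3 - <<'E'
from h import *
s=get_state();print(s["q"],s["ee_pos"])
f,w=cloud("wrist");cv2.imwrite("pics/w1.png",f["frame"])
for c in("post","post_hole","post_foot"): print(c,[(round(d["score"],2),np.round(d["xyz"],1)) for d in landmark_of("wrist",c)][:2])
m=(np.hypot(w[...,0]-540,w[...,1]-192)<55)&(w[...,2]>40)&(w[...,2]<55);q=w[m]
print(len(q),cv2.minAreaRect(q[:,:2].astype(np.float32)),np.median(q[:,2]))
plan([538.5,193,80],down(-53.4))
E
```

```text
[ 0.7152264  -0.02524025 -0.12771098  0.00584586 -1.45674048 -0.04344683] [539.67655417 205.90811811 159.64022703]
post [(0.83, array([541.3, 193.1,  26.6])), (0.6, array([517.1, 223.1,  25. ]))]
post_hole [(0.75, array([560.5, 160.5,  22.2]))]
post_foot [(0.7, array([517.8, 222.7,  27.2]))]
5045 ((539.6766967773438, 189.78509521484375), (42.98124694824219, 76.20230102539062), 35.59292984008789) 46.72724732275543
rows 3 dist [ -1.2 -11.5 -82.2] turn deg [-0.9 -0.3  1.8]
0.07 0.08 0.68 -0.06 -0.02 0.12
0.07 0.07 0.69 -0.06 -0.02 0.12
0.06 0.07 0.68 -0.06 -0.02 0.12
```

View pics/w1.png

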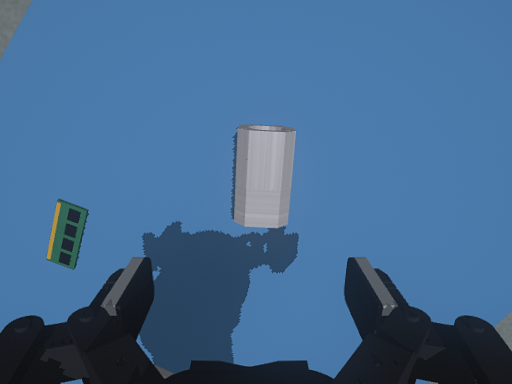

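```bash
python3 - <<'E'
from h import *
plan([539.3,191.3,50],down(-54))
E
```

```text
rows 3 dist [  -0.4  -13.2 -112.2] turn deg [-0.9 -0.3  2.4]
0.08 0.09 0.93 -0.06 -0.02 0.16
0.08 0.08 0.94 -0.06 -0.02 0.16
0.09 0.07 0.93 -0.06 -0.02 0.16
```

Call:
send_rows:
  deltas: "0 0.25 0.24 0.4 -0.18 -0.06 0.48; 0 0 0 0.7 0 0 0; 0 0 0 0.7 0 0 0; 0 0 0 0.6 0 0 0; 0 0 0 0 0 0 0"

```text
clock: 5.2
ee_pos: [537.1, 184.7, 62.2]
tool_rot: [2.789, -1.446, -0.003]
contact_force: [0.8, 0.2, 0.1]
finger_gap: 85.4
```

```bash
python3 - <<'E'
from h import *
plan([539.3,191.3,18],down(-54))
E
```

```text
rows 2 dist [  2.2   6.6 -44.2] turn deg [ 0.1  0.1 -0.8]
-0.05 -0.07 0.55 0.01 0.01 -0.08
-0.05 -0.07 0.55 0 0.01 -0.08
```

Call:
send_rows:
  deltas: "0 -0.1 -0.14 0.2 0 0 -0.16; 0 0 0 0.4 0 0 0; 0 0 0 0.4 0 0 0; 0 0 0 0 0 0 0"

```text
clock: 5.7
ee_pos: [540.2, 191.4, 21.4]
tool_rot: [-2.796, 1.427, 0.001]
contact_force: [-0.5, -1.0, 0.6]
finger_gap: 85.4
```

```bash
python3 - <<'E'
from h import *
plan([539.3,191.3,18],down(-54))
f=grab_frame("wrist");cv2.imwrite("pics/w2.png",f["frame"])
E
```

```text
rows 1 dist [-0.9 -0.1 -3.4] turn deg [-0.1  0.1 -0.1]
-0.01 0.02 0.09 -0.02 0.02 -0.02
```

View pics/w2.png

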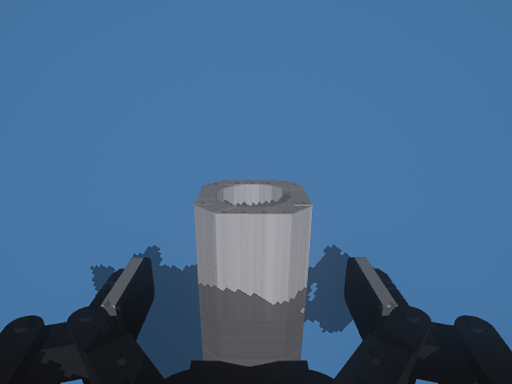

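Call:
send_rows:
  deltas: "0 0 0 0.1 0 0 0; 1 0 0 0 0 0 0; 1 0 0 0 0 0 0; 1 0 0 0 0 0 0; 1 0 0 0 0 0 0"
  newtons: 70

```text
clock: 6.38
ee_pos: [541.6, 192.3, 20.0]
tool_rot: [-2.793, 1.425, -0.003]
contact_force: [0.2, 0.3, -2.0]
finger_gap: 42.9
```

Call:
send_rows:
  deltas: "1 0 0 0 0 0 0; 1 0 0 0 0 0 0; 1 0 0 0 0 0 0; 1 0 0 0 0 0 0"

```text
clock: 6.88
ee_pos: [541.6, 192.3, 20.0]
tool_rot: [-2.793, 1.425, -0.003]
contact_force: [-0.9, -0.0, -0.4]
finger_gap: 42.8
```

Gripped at 43 mm. Lift and travel towards the tray, yawing so that x points outwards.

Call:
send_rows:
  deltas: "1 0 0 -0.5 0 0 0; 1 0 0 -1 0 0 0; 1 0 0 -1 0 0 0; 1 0 0 -1 0 0 0; 1 0 0 -1 0 0 0"

```text
clock: 7.5
ee_pos: [537.7, 190.0, 196.8]
tool_rot: [2.793, -1.426, -0.012]
contact_force: [0.7, 0.8, -2.7]
finger_gap: 43.0
```

```bash
python3 - <<'E'
from h import *
s=get_state();print(s["ee_pos"],s["q"],s["contact_force"],s["finger_gap"])
plan([520,-100,240],down(7),n=16)
E
```

```text
[537.71092446 189.9977763  196.84996391] [ 0.68851414 -0.03078807 -0.06175758 -0.00459408 -1.54826624 -0.06183908] [ 0.66759489  0.81393193 -2.71716364] 42.99572841153975
rows 16 dist [ -17.7 -290.    43.2] turn deg [  0.3   0.5 -61.1]
0.35 0.29 -0.07 0 0.01 -0.76
0.33 0.31 -0.07 0 0.01 -0.76
0.31 0.33 -0.07 0 0.01 -0.76
0.29 0.35 -0.06 0.01 0.01 -0.76
0.26 0.37 -0.07 0.01 0.01 -0.77
0.24 0.39 -0.06 0 0 -0.76
0.21 0.4 -0.07 0.01 0.01 -0.77
0.18 0.42 -0.06 0 0 -0.76
0.16 0.43 -0.07 0.01 0.01 -0.77
0.13 0.44 -0.07 0 0 -0.76
0.1 0.44 -0.06 0.01 0.01 -0.77
0.07 0.45 -0.07 0 0 -0.76
0.04 0.45 -0.06 0.01 0.01 -0.77
0 0.45 -0.07 0 0 -0.76
-0.02 0.45 -0.06 0.01 0.01 -0.77
-0.06 0.45 -0.07 0 0 -0.76
```

Call:
send_rows:
  deltas: "1 0.35 0.3 -0.07 0 0 -0.76; 1 0.33 0.31 -0.07 0 0 -0.76; 1 0.31 0.33 -0.07 0 0 -0.76; 1 0.3 0.35 -0.07 0 0 -0.76; 1 0.26 0.37 -0.07 0 0 -0.76"

```text
clock: 8.12
ee_pos: [532.4, 98.1, 212.4]
tool_rot: [2.999, -0.928, -0.014]
contact_force: [0.1, 0.9, -3.4]
finger_gap: 42.6
```

Call:
send_rows:
  deltas: "1 0.24 0.4 -0.07 0 0 -0.76; 1 0.2 0.4 -0.07 0 0 -0.76; 1 0.18 0.42 -0.07 0 0 -0.76; 1 0.16 0.43 -0.07 0 0 -0.76; 1 0.13 0.44 -0.07 0 0 -0.76"

```text
clock: 8.75
ee_pos: [526.0, 3.9, 223.2]
tool_rot: [3.115, -0.403, -0.023]
contact_force: [0.4, 0.3, -2.9]
finger_gap: 43.1
```

Call:
send_rows:
  deltas: "1 0.1 0.44 -0.07 0 0 -0.76; 1 0.07 0.45 -0.07 0 0 -0.76; 1 0.04 0.45 -0.07 0 0 -0.76; 1 0 0.45 -0.07 0 0 -0.76; 1 0 0.45 -0.07 0 0 -0.76"

```text
clock: 9.38
ee_pos: [522.3, -88.8, 234.2]
tool_rot: [-3.135, -0.135, 0.031]
contact_force: [-0.1, 0.1, -3.1]
finger_gap: 43.0
```

```bash
python3 - <<'E'
from h import *
s=get_state();print(s["ee_pos"],s["q"],s["contact_force"],s["finger_gap"],Ro.from_rotvec(s["tool_rot"]).as_matrix().round(2))
# final: tool z along yaw 7 horizontal, x up
a=np.radians(7);z=np.array([np.cos(a),np.sin(a),0]);x=np.array([0,0,1.])
R=Ro.from_matrix(np.stack([x,np.cross(z,x),z],1))
plan([560,-130,220],R)
E
```

```text
[522.29748506 -88.84980205 234.17215859] [ 0.20689481 -0.12952794 -0.08642354 -0.00665197 -1.6327428   1.44944721] [-0.05328411  0.14992941 -3.14568841] 42.998019486335885 [[ 1.    0.09 -0.02]
 [ 0.09 -1.    0.  ]
 [-0.02 -0.   -1.  ]]
rows 19 dist [ 37.7 -41.2 -14.2] turn deg [ 1.4 91.1 -1.8]
0.05 0.06 0.02 0.02 0.96 -0.02
0.04 0.06 0.02 0.01 0.96 -0.02
0.04 0.06 0.02 0.01 0.96 -0.02
0.04 0.06 0.03 0.02 0.96 -0.02
0.04 0.06 0.03 0.01 0.96 -0.02
0.03 0.06 0.03 0.02 0.96 -0.02
0.03 0.06 0.04 0.01 0.96 -0.02
0.03 0.06 0.04 0.02 0.96 -0.02
0.02 0.06 0.04 0.01 0.96 -0.02
0.02 0.06 0.04 0.02 0.96 -0.02
0.02 0.06 0.04 0.01 0.96 -0.02
0.01 0.06 0.05 0.01 0.96 -0.02
0.01 0.06 0.05 0.02 0.96 -0.02
0 0.06 0.05 0.01 0.96 -0.02
0 0.06 0.05 0.02 0.96 -0.02
-0 0.06 0.04 0.01 0.96 -0.02
-0.01 0.05 0.05 0.02 0.95 -0.02
-0.01 0.06 0.04 0.01 0.96 -0.01
-0.01 0.05 0.05 0.02 0.95 -0.02
```

Call:
send_rows:
  deltas: "1 0.04 0.06 0.02 0 0.96 0; 1 0.04 0.06 0.02 0 0.96 0; 1 0.04 0.06 0.03 0 0.96 0; 1 0.04 0.06 0.03 0 0.96 0; 1 0.04 0.06 0.03 0 0.96 0"

```text
clock: 10.0
ee_pos: [531.6, -101.2, 225.9]
tool_rot: [-3.053, -0.127, -0.625]
contact_force: [-0.7, -0.2, -2.6]
finger_gap: 43.1
```

Call:
send_rows:
  deltas: "1 0.03 0.06 0.03 0 0.96 0; 1 0.03 0.06 0.04 0 0.96 0; 1 0.03 0.06 0.04 0 0.96 0; 1 0.02 0.06 0.04 0 0.96 0; 1 0.02 0.06 0.04 0 0.96 0"

```text
clock: 10.62
ee_pos: [538.9, -112.7, 217.6]
tool_rot: [-2.836, -0.114, -1.247]
contact_force: [0.4, -0.1, -3.1]
finger_gap: 42.8
```

```bash
python3 - <<'E'
from h import *
s=get_state();print(s["ee_pos"],s["q"],s["contact_force"],s["finger_gap"])
a=np.radians(7);z=np.array([np.cos(a),np.sin(a),0]);x=np.array([0,0,1.])
R=Ro.from_matrix(np.stack([x,np.cross(z,x),z],1))
plan([580,-130,200],R)
E
```

```text
[ 538.88035024 -112.66324381  217.60646451] [ 0.21682857 -0.83798942 -0.84083849  0.13619994 -0.74760934  1.37479097] [ 0.44931814 -0.054175   -3.14218275] 42.84036572491873
rows 9 dist [ 41.1 -17.3 -17.6] turn deg [ 1.9 42.5 -1.2]
0.04 0.06 0.11 0.04 0.94 -0.03
0.03 0.06 0.12 0.04 0.94 -0.03
0.02 0.06 0.12 0.04 0.95 -0.03
0.01 0.06 0.12 0.04 0.94 -0.03
-0 0.06 0.12 0.04 0.95 -0.03
-0.01 0.06 0.12 0.04 0.94 -0.02
-0.02 0.06 0.11 0.05 0.95 -0.02
-0.03 0.06 0.11 0.04 0.94 -0.03
-0.05 0.06 0.11 0.05 0.95 -0.02
```

```bash
cat > kin.py <<'E'
import numpy as np
from scipy.optimize import least_squares
D=np.array([[141.35,-582.8,238.3,.0408,.0838,-1.6155],[382.2,-42.4,241.3,-.5728,-.4094,-1.7257],[539.7,205.9,159.6,-.0252,-.1277,-1.4567],[537.7,190,196.8,-.0308,-.0618,-1.5483],[522.3,-88.8,234.2,-.1295,-.0864,-1.6327],[538.9,-112.7,217.6,-.838,-.8408,-.7476]])
def fk(k,q2,q3,q5):
    L1,L2,o,L3,h,r0=k;f=q3-q2;t=f+q5
    return np.array([r0+L1*np.sin(q2)+L2*np.cos(f)-o*np.sin(f)+L3*np.cos(t),h+L1*np.cos(q2)+L2*np.sin(f)+o*np.cos(f)+L3*np.sin(t)])
def res(k):
    return np.concatenate([fk(k[:6],*d[3:])-[np.sqrt(d[0]**2+d[1]**2-k[6]**2),d[2]] for d in D]+[(k[:6]-[400,400,0,200,200,0])*1e-3])
s=least_squares(res,[400,400,0,200,200,0,197]);k=s.x[:6];d=s.x[6]
E
python3 - <<'E'
from kin import *
print(s.x.round(1),s.fun.round(2))
import itertools
for x,z,pitch in itertools.product([587,608,630],[130,150,170,190],[0,-.1]):
    rho=np.sqrt(x*x+128**2-d*d)
    o=least_squares(lambda q:fk(k,q[0],q[1],pitch-q[1]+q[0])-[rho,z],[-.6,-.7])
    q2,q3=o.x;print(x,z,pitch,q2.round(2),q3.round(2),(pitch-q3+q2).round(2),o.cost.round(2))
E
```

```text
[358.2 515.2   6.7 328.9 181.4  67.9   0. ] [-3.310e+00  9.700e-01 -7.600e-01  2.670e+00 -1.780e+00  4.990e+00
 -1.050e+00  4.500e+00  9.000e-02  2.480e+00  6.810e+00 -1.561e+01
 -4.000e-02  1.200e-01  1.000e-02  1.300e-01 -2.000e-02  7.000e-02]
587 130 0 -0.42 -1.26 0.84 0.0
587 130 -0.1 -0.6 -1.27 0.57 0.0
587 150 0 -0.54 -1.27 0.73 0.0
587 150 -0.1 -0.71 -1.27 0.47 0.0
587 170 0 -0.65 -1.28 0.62 0.0
587 170 -0.1 -0.79 -1.27 0.37 0.0
587 190 0 -0.75 -1.28 0.53 0.0
587 190 -0.1 -0.87 -1.26 0.29 0.0
608 130 0 -0.31 -1.19 0.88 0.0
608 130 -0.1 -0.47 -1.2 0.63 0.0
608 150 0 -0.42 -1.2 0.78 0.0
608 150 -0.1 -0.57 -1.2 0.54 0.0
608 170 0 -0.52 -1.21 0.69 0.0
608 170 -0.1 -0.65 -1.2 0.45 0.0
608 190 0 -0.61 -1.21 0.6 0.0
608 190 -0.1 -0.72 -1.19 0.37 0.0
630 130 0 -0.22 -1.12 0.91 0.0
630 130 -0.1 -0.36 -1.13 0.67 0.0
630 150 0 -0.31 -1.13 0.82 0.0
630 150 -0.1 -0.45 -1.13 0.59 0.0
630 170 0 -0.4 -1.14 0.74 0.0
630 170 -0.1 -0.52 -1.13 0.51 0.0
630 190 0 -0.48 -1.14 0.66 0.0
630 190 -0.1 -0.59 -1.12 0.43 0.0
```

```bash
cat > kin.py <<'E'
import numpy as np
from scipy.optimize import least_squares
from scipy.spatial.transform import Rotation as Ro
# q1,q2..q6, p, rotvec
D=[([-.9993,.0408,.0838,-.0005,-1.6155,-.3337],[141.35,-582.8,238.3],[.3727,-3.1191,-.0027]),
([.42779,-.57284,-.40936,.00196,-1.72571,-.54819],[382.18,-42.43,241.30],[-2.0783,2.3457,-.0068]),
([.71523,-.02524,-.12771,.00585,-1.45674,-.04345],[539.68,205.91,159.64],[-2.822,1.361,-.016]),
([.68851,-.03079,-.06176,-.00459,-1.54827,-.06184],[537.71,190.0,196.85],[2.793,-1.426,-.012]),
([.20689,-.12953,-.08642,-.00665,-1.63274,1.44945],[522.30,-88.85,234.17],[-3.135,-.135,.031]),
([.21683,-.83799,-.84084,.13620,-.74761,1.37479],[538.88,-112.66,217.61],[-2.836,-.114,-1.247])]
E=Ro.from_euler
def fk(k,q,s4=1,s6=1):
    L1,L2,o,L3,h,r0,d,w=k
    # pitch up = -rot about y
    A=E('z',q[0]);F=A*E('y',-(q[2]-q[1]))
    W=F*E('x',s4*q[3]);T=W*E('y',-q[4])
    tip=T*Ro.from_matrix(np.array([[0,0,1.],[-1,0,0],[0,-1,0]]))  # tool z=fwd x ; tool x=-y(lateral)
    tip=tip*E('z',s6*q[5])
    p=A.apply([r0+L1*np.sin(q[1]),-d,h+L1*np.cos(q[1])])+F.apply([L2,0,o])+T.apply([L3,w,0])
    return p,tip
def fit(s4,s6):
    def res(k):
        return np.concatenate([np.concatenate([fk(k,q,s4,s6)[0]-p]) for q,p,r in D]+[(k-[350,400,0,200,200,0,197,0])*1e-2])
    return least_squares(res,[350,400,0,200,200,0,197,0])
E
python3 - <<'E'
from kin import *
for s4 in(1,-1):
  for s6 in(1,-1):
    s=fit(s4,s6);print(s4,s6,s.x.round(1),np.abs(s.fun[:18]).max().round(2))
    print([np.degrees((fk(s.x,q,s4,s6)[1].inv()*Ro.from_rotvec(r)).magnitude()).round(1) for q,p,r in D])
E
```

```text
1 1 [355.6 533.5  88.2 287.4  57.5  15.1 443.4 238.4] 42.64
[np.float64(38.2), np.float64(62.9), np.float64(5.0), np.float64(7.1), np.float64(166.2), np.float64(169.0)]
1 -1 [355.6 533.5  88.2 287.4  57.5  15.1 443.4 238.4] 42.64
[np.float64(0.1), np.float64(0.2), np.float64(0.7), np.float64(0.5), np.float64(0.8), np.float64(15.6)]
-1 1 [ 3.996e+02  5.507e+02  4.000e-01  3.387e+02  1.538e+02  7.000e-01
  3.100e+00 -1.934e+02] 0.28
[np.float64(38.2), np.float64(62.8), np.float64(5.0), np.float64(7.1), np.float64(166.1), np.float64(157.5)]
-1 -1 [ 3.996e+02  5.507e+02  4.000e-01  3.387e+02  1.538e+02  7.000e-01
  3.100e+00 -1.934e+02] 0.28
[np.float64(0.0), np.float64(0.0), np.float64(0.0), np.float64(0.0), np.float64(0.0), np.float64(0.0)]
```

```bash
cat >> kin.py <<'E'
K=fit(-1,-1).x
FK=lambda q:fk(K,q,-1,-1)
lo=np.array([-2.56,-1.29,-1.08,-3.29,-2.81,-2.99]);hi=np.array([2.56,2.01,1.49,1.98,-.18,2.99])
def ik(p,R,q0,free=False):
    f=lambda q:np.concatenate([(FK(q)[0]-p)/100,(FK(q)[1].inv()*R).as_rotvec()])
    q0=np.clip(q0,lo+.01,hi-.01)
    o=least_squares(f,q0,bounds=(lo,hi));return o.x,o.cost
def pts(q):
    A=E('z',q[0]);F=A*E('y',-(q[2]-q[1]));T=F*E('x',-q[3])*E('y',-q[4])
    e=A.apply([K[5]+K[0]*np.sin(q[1]),-K[6],K[4]+K[0]*np.cos(q[1])]);w=e+F.apply([K[1],0,K[2]]);c=w+T.apply([0,K[7],0])
    return e,w,c
def side(deg):
    a=np.radians(deg);z=np.array([np.cos(a),np.sin(a),0]);x=np.array([0,0,1.])
    return Ro.from_matrix(np.stack([x,np.cross(z,x),z],1))
E
python3 - <<'E'
from kin import *
rng=np.random.default_rng(0)
for psi in range(-180,180,20):
    R=side(psi);p=np.array([597.5,-128,150])+5*R.as_matrix()[:,2]
    S=[]
    for t in range(25):
        q,c=ik(p,R,rng.uniform(lo,hi))
        if c<1e-6 and not any(np.abs(q-s).max()<.05 for s in S): S.append(q)
    for q in S: 
        e,w,c=pts(q);print(psi,q.round(2),"m",np.minimum(q-lo,hi-q).min().round(2),"elbow",e.round(),"w",w.round(),"c",c.round())
E
```

```text
-160 [ 0.19  1.14  0.7   0.37 -2.68 -1.24] m 0.13 elbow [358.  65. 320.] w [849. 158.  87.] c [911. -14. 150.]
-140 [ 0.29  0.97  0.34  0.64 -2.41 -1.07] m 0.4 elbow [317.  90. 381.] w [744. 216.  57.] c [853.  87. 150.]
-120 [ 0.38  0.77 -0.02  0.84 -2.16 -1.02] m 0.65 elbow [261. 100. 440.] w [622. 243.  49.] c [764. 161. 150.]
-100 [ 0.44  0.56 -0.37  1.05 -1.92 -1.03] m 0.71 elbow [195.  89. 491.] w [493. 229.  50.] c [655. 201. 150.]
-80 [ 0.44  0.34 -0.7   1.34 -1.7  -1.06] m 0.38 elbow [122.  54. 531.] w [374. 171.  55.] c [540. 201. 150.]
-60 [ 0.27  0.09 -1.    1.8  -1.46 -1.11] m 0.08 elbow [ 36.   7. 552.] w [281.  75.  63.] c [431. 161. 150.]
-20 [-0.64 -0.54 -1.02 -2.56 -0.55 -2.08] m 0.06 elbow [-166.  120.  496.] w [ 226. -173.  244.] c [284. -14. 150.]
0 [-0.71 -0.42 -0.8  -1.98 -0.79 -2.59] m 0.28 elbow [-125.  103.  519.] w [ 264. -229.  315.] c [ 264. -128.  150.]
20 [-0.79 -0.13 -0.56 -1.76 -1.18 -2.68] m 0.31 elbow [-38.  35. 550.] w [ 313. -323.  323.] c [ 284. -242.  150.]
40 [-0.79  0.14 -0.27 -1.6  -1.5  -2.72] m 0.27 elbow [ 39. -44. 549.] w [ 392. -403.  327.] c [ 342. -343.  150.]
60 [-0.74  0.39  0.03 -1.49 -1.77 -2.77] m 0.22 elbow [ 110. -104.  524.] w [ 491. -452.  331.] c [ 431. -417.  150.]
80 [-0.66  0.6   0.33 -1.43 -2.04 -2.83] m 0.16 elbow [ 178. -142.  483.] w [ 597. -467.  334.] c [ 540. -457.  150.]
100 [-0.57  0.8   0.63 -1.42 -2.3  -2.91] m 0.08 elbow [ 241. -157.  432.] w [ 699. -449.  338.] c [ 655. -457.  150.]
```

```bash
cat > path.py <<'E'
from kin import *
import sys
from h import get_state
def rows(qpath,s):
    """greedy rows following qpath from measured pose"""
    p=s["ee_pos"].copy();r=Ro.from_rotvec(s["tool_rot"]);i=0;out=[];P=[FK(q) for q in qpath]
    while i<len(P)-1:
        j=i+1
        def dl(j):
            d=r.inv().apply(P[j][0]-p)/40;w=np.degrees((r.inv()*P[j][1]).as_rotvec())/5;return d,w
        while j+1<len(P):
            d,w=dl(j+1)
            if np.abs(d).max()>.9 or np.linalg.norm(w)>1.0 or np.abs(w).max()>.97: break
            j+=1
        d,w=dl(j);d=d.round(2);w=w.round(2)
        p=p+r.apply(d*40);r=r*Ro.from_rotvec(np.radians(w*5));i=j
        out.append((d,w,p.copy(),r,qpath[j]))
    return out
E
python3 - <<'E'
from path import *
s=get_state();R=side(20);p=np.array([597.5,-128,150])+5*R.as_matrix()[:,2]
q1,c=ik(p,R,np.array([-.79,-.13,-.56,-1.76,-1.18,-2.68]));print(q1.round(3),c)
q0=s["q"];Q=[q0+(q1-q0)*t for t in np.linspace(0,1,400)]
o=rows(Q,s);print(len(o))
for k in range(0,len(o),3):
    d,w,p,r,q=o[k];e,ww,cc=pts(q);M=r.as_matrix()
    print(k,p.round(),"z",M[:,2].round(2),"x",M[:,0].round(2),"w",ww.round(),"c",cc.round())
E
```

```text
[-0.794 -0.131 -0.557 -1.757 -1.183 -2.68 ] 2.722824108041158e-26
78
0 [ 537. -115.  209.] z [ 0.72  0.07 -0.69] x [ 0.69 -0.02  0.72] w [252.  49. 420.] c [ 291. -139.  441.]
3 [ 529. -120.  185.] z [ 0.7   0.09 -0.71] x [ 0.71 -0.25  0.66] w [261.  41. 419.] c [ 293. -150.  427.]
6 [ 520. -124.  163.] z [ 0.67  0.11 -0.73] x [ 0.69 -0.46  0.56] w [269.  32. 417.] c [ 294. -160.  412.]
9 [ 512. -125.  142.] z [ 0.65  0.13 -0.75] x [ 0.63 -0.64  0.43] w [277.  22. 416.] c [ 294. -170.  397.]
12 [ 504. -125.  122.] z [ 0.62  0.16 -0.77] x [ 0.54 -0.79  0.28] w [285.  12. 414.] c [ 293. -179.  381.]
15 [ 496. -123.  103.] z [ 0.6   0.19 -0.78] x [ 0.42 -0.9   0.11] w [293.   1. 413.] c [ 292. -187.  366.]
18 [ 488. -120.   87.] z [ 0.59  0.22 -0.78] x [ 0.27 -0.96 -0.06] w [300. -10. 411.] c [ 290. -194.  351.]
21 [ 482. -115.   73.] z [ 0.57  0.25 -0.78] x [ 0.11 -0.97 -0.23] w [307. -22. 408.] c [ 287. -200.  336.]
24 [ 477. -109.   60.] z [ 0.57  0.29 -0.77] x [-0.06 -0.92 -0.39] w [313. -34. 406.] c [ 285. -206.  321.]
27 [ 472. -102.   49.] z [ 0.56  0.32 -0.76] x [-0.23 -0.82 -0.
[... 1066 characters left out ...]
0.12] w [ 344. -200.  365.] c [ 265. -227.  191.]
60 [525. -49.  59.] z [ 0.77  0.53 -0.37] x [-0.44  0.85  0.31] w [ 343. -216.  360.] c [ 266. -227.  183.]
63 [538. -54.  71.] z [ 0.8   0.52 -0.31] x [-0.33  0.81  0.49] w [ 340. -233.  355.] c [ 267. -228.  176.]
66 [551. -61.  83.] z [ 0.83  0.5  -0.25] x [-0.23  0.72  0.65] w [ 337. -250.  349.] c [ 269. -229.  169.]
69 [565. -73. 100.] z [ 0.86  0.47 -0.19] x [-0.14  0.58  0.8 ] w [ 332. -270.  343.] c [ 272. -231.  163.]
72 [580. -90. 118.] z [ 0.9   0.43 -0.12] x [-0.06  0.38  0.92] w [ 326. -290.  335.] c [ 276. -234.  157.]
75 [ 594. -111.  138.] z [ 0.93  0.38 -0.04] x [-0.01  0.15  0.99] w [ 319. -311.  328.] c [ 281. -239.  152.]
```

```bash
cat >> path.py <<'E'
def make(s,b=.33,psi=20,ctr=(597.5,-128,150)):
    R=side(psi);p=np.array(ctr)+5*R.as_matrix()[:,2]
    q1,c=ik(p,R,np.array([-.79,-.13,-.56,-1.76,-1.18,-2.68]))
    q0=s["q"];Q=[]
    for t in np.linspace(0,1,600):
        q=q0+(q1-q0)*t;q[2]+=b*np.sin(np.pi*t);Q.append(q)
    return Q,rows(Q,s)
E
python3 - <<'E'
from path import *
s=get_state();Q,o=make(s);print(len(o),np.min(Q-lo,axis=0).round(2),np.min(hi-Q,axis=0).round(2))
for k in range(0,len(o),4):
    d,w,p,r,q=o[k];e,ww,cc=pts(q);M=r.as_matrix()
    print(k,p.round(),"z",M[:,2].round(2),"x",M[:,0].round(2),"w",ww.round(),"c",cc.round())
for a in o[:20]: print(" ".join(f"{x:g}" for x in [*a[0],*a[1]]))
E
```

```text
75 [1.77 0.45 0.24 1.53 1.63 0.31] [2.34 2.14 1.85 1.84 0.57 1.62]
0 [ 539. -114.  220.] z [ 0.73  0.07 -0.68] x [ 0.68 -0.03  0.73] w [252.  49. 427.] c [ 291. -139.  449.]
4 [ 541. -120.  230.] z [ 0.73  0.1  -0.67] x [ 0.66 -0.35  0.66] w [264.  37. 456.] c [ 293. -155.  458.]
8 [ 544. -122.  240.] z [ 0.73  0.14 -0.67] x [ 0.58 -0.63  0.52] w [276.  23. 483.] c [ 295. -168.  466.]
12 [ 548. -123.  250.] z [ 0.74  0.17 -0.65] x [ 0.46 -0.83  0.31] w [287.   9. 508.] c [ 298. -181.  471.]
16 [ 553. -122.  260.] z [ 0.74  0.21 -0.63] x [ 0.31 -0.95  0.06] w [297.  -7. 530.] c [ 301. -192.  474.]
20 [ 559. -120.  266.] z [ 0.75  0.24 -0.61] x [ 0.15 -0.97 -0.21] w [307. -24. 548.] c [ 305. -202.  474.]
24 [ 566. -116.  271.] z [ 0.76  0.28 -0.59] x [-0.03 -0.89 -0.46] w [317. -41. 562.] c [ 309. -212.  470.]
28 [ 572. -113.  272.] z [ 0.76  0.32 -0.56] x [-0.19 -0.72 -0.66] w [326. -61. 570.] c [ 314. -221.  463.]
32 [ 579. -109.  270.] z [ 0.77  0.35 -0.53] x [-0.34 -0.49 -0.81] w [336. -81. 574.] c [ 318. -229.  451.]
36 [ 585. -106.  265.] z [ 0.77  0.39 -0.5 ] x [-0.46 -0.2  -0.8
[... 969 characters left out ...]
 [-0.03  0.15  0.99] w [ 322. -316.  341.] c [ 288. -246.  163.]
0.04 0.04 -0.03 0.08 -0.01 0.94
0.05 0.04 -0.04 0.08 -0.01 0.95
0.06 0.02 -0.04 0.08 -0.01 0.94
0.06 0.02 -0.03 0.08 -0.02 0.93
0.06 0.01 -0.04 0.09 -0.01 0.94
0.06 -0.01 -0.03 0.09 -0.03 0.93
0.06 -0.01 -0.04 0.09 -0.02 0.92
0.06 -0.02 -0.03 0.1 -0.03 0.93
0.06 -0.03 -0.03 0.09 -0.04 0.92
0.05 -0.04 -0.03 0.1 -0.04 0.92
0.05 -0.04 -0.02 0.09 -0.05 0.91
0.04 -0.05 -0.02 0.1 -0.05 0.92
0.04 -0.05 -0.02 0.09 -0.06 0.91
0.03 -0.06 -0.02 0.09 -0.07 0.9
0.02 -0.06 -0.01 0.09 -0.08 0.91
0.01 -0.06 -0.01 0.09 -0.08 0.9
0.01 -0.07 -0.01 0.08 -0.09 0.9
0.01 -0.06 0 0.07 -0.09 0.9
-0.01 -0.06 0 0.07 -0.1 0.89
-0 -0.06 0.01 0.07 -0.11 0.9
```

Call:
send_rows:
  deltas: "1 0.04 0.04 -0.03 0.08 0 0.94; 1 0.05 0.04 -0.04 0.08 0 0.94; 1 0.06 0.02 -0.04 0.08 0 0.94; 1 0.06 0.02 -0.03 0.08 -0.02 0.94; 1 0.06 0 -0.04 0.09 -0.02 0.94"

```text
clock: 11.25
ee_pos: [536.8, -119.6, 220.5]
tool_rot: [-2.642, 0.436, -1.112]
contact_force: [0.2, 0.2, -2.0]
finger_gap: 43.1
```

Call:
send_rows:
  deltas: "1 0.06 0 -0.03 0.09 -0.02 0.93; 1 0.06 0 -0.04 0.09 -0.02 0.93; 1 0.06 -0.02 -0.03 0.1 -0.03 0.93; 1 0.06 -0.03 -0.03 0.1 -0.04 0.92; 1 0.05 -0.04 -0.03 0.1 -0.04 0.92"

```text
clock: 11.88
ee_pos: [537.8, -123.1, 226.8]
tool_rot: [-2.371, 0.903, -0.939]
contact_force: [-0.5, -0.0, -2.6]
finger_gap: 42.9
```

```bash
cat > st.py <<'E'
from path import *
b=float(sys.argv[1]);n=int(sys.argv[2])
s=get_state();Q,o=make(s,b);print(s["clock"],s["q"].round(3),"gap",s["finger_gap"].round(1),s["contact_force"].round(1),"qv",np.abs(s["joint_vel"]).max().round(2))
print(len(o),"minz",min(a[2][2] for a in o).round(),np.min(Q-lo,axis=0).round(2),[a[2].round() for a in o[::10]])
for a in o[:n]: print(" ".join(f"{x:g}" for x in [*a[0],*a[1]]))
E
python3 st.py .28 20
```

```text
Traceback (most recent call last):
  File "st.py", line 3, in <module>
    s=get_state();Q,o=make(s,b);print(s["clock"],s["q"].round(3),"gap",s["finger_gap"].round(1),s["contact_force"].round(1),"qv",np.abs(s["joint_vel"]).max().round(2))
                                                                       ^^^^^^^^^^^^^^^^^^^^^
AttributeError: 'float' object has no attribute 'round'
```

```bash
sed -i 's/s\["finger_gap"\].round(1)/round(s["finger_gap"],1)/' st.py; python3 st.py .3 20
```

```text
11.875 [ 0.073 -0.748 -0.685 -0.132 -0.815  0.819] gap 42.9 [-0.5 -0.  -2.6] qv 0.45
64 minz 150.0 [1.77 0.54 0.4  1.53 1.63 0.31] [array([ 539., -123.,  230.]), array([ 557., -118.,  264.]), array([ 581., -110.,  287.]), array([ 600., -103.,  281.]), array([ 611., -102.,  248.]), array([ 612., -105.,  202.]), array([ 605., -119.,  159.])]
0.05 -0.06 -0.03 0.1 -0.05 0.89
0.05 -0.06 -0.03 0.1 -0.05 0.88
0.03 -0.07 -0.03 0.1 -0.06 0.88
0.04 -0.08 -0.02 0.1 -0.06 0.88
0.02 -0.09 -0.03 0.11 -0.08 0.97
0.02 -0.09 -0.02 0.11 -0.09 0.96
0.02 -0.11 -0.02 0.1 -0.09 0.97
-0 -0.1 -0.02 0.11 -0.1 0.96
-0.01 -0.1 -0.01 0.09 -0.11 0.95
-0.02 -0.1 -0.01 0.09 -0.12 0.96
-0.02 -0.1 -0.01 0.08 -0.13 0.95
-0.04 -0.1 0 0.08 -0.13 0.95
-0.04 -0.09 0 0.06 -0.14 0.95
-0.05 -0.08 0.01 0.06 -0.14 0.94
-0.05 -0.08 0.01 0.04 -0.15 0.94
-0.05 -0.07 0.01 0.03 -0.15 0.95
-0.06 -0.06 0.02 0.02 -0.16 0.94
-0.06 -0.05 0.03 0.01 -0.15 0.94
-0.05 -0.04 0.03 0 -0.16 0.94
-0.06 -0.04 0.03 -0.01 -0.15 0.94
```

Call:
send_rows:
  deltas: "1 0.05 -0.06 -0.03 0.1 -0.05 0.9; 1 0.05 -0.06 -0.03 0.1 -0.05 0.9; 1 0.03 -0.07 -0.03 0.1 -0.06 0.9; 1 0.04 -0.08 -0.02 0.1 -0.06 0.9; 1 0.02 -0.09 -0.03 0.1 -0.08 0.95"

```text
clock: 12.5
ee_pos: [541.9, -121.5, 236.2]
tool_rot: [-2.048, 1.284, -0.738]
contact_force: [0.1, 0.6, -3.2]
finger_gap: 42.7
```

Call:
send_rows:
  deltas: "1 0.02 -0.09 -0.02 0.1 -0.09 0.95; 1 0.02 -0.1 -0.02 0.1 -0.09 0.95; 1 0 -0.1 -0.02 0.1 -0.1 0.95; 1 0 -0.1 0 0.09 -0.11 0.95; 1 -0.02 -0.1 0 0.09 -0.12 0.95"

```text
clock: 13.12
ee_pos: [550.3, -118.4, 246.7]
tool_rot: [-1.668, 1.599, -0.5]
contact_force: [0.0, -0.3, -2.3]
finger_gap: 42.9
```

Call:
send_rows:
  deltas: "1 -0.02 -0.1 0 0.08 -0.13 0.95; 1 -0.04 -0.1 0 0.08 -0.13 0.95; 1 -0.04 -0.1 0 0.06 -0.14 0.95; 1 -0.05 -0.08 0 0.06 -0.14 0.95; 1 -0.05 -0.08 0 0.04 -0.15 0.95"

```text
clock: 13.75
ee_pos: [560.2, -114.4, 256.3]
tool_rot: [-1.26, 1.834, -0.237]
contact_force: [0.2, -0.1, -3.1]
finger_gap: 42.4
```

```bash
python3 st.py .2 20
```

```text
13.75 [-0.147 -0.589 -0.457 -0.535 -0.923 -0.069] gap 42.4 [ 0.2 -0.1 -3.1] qv 0.48
48 minz 150.0 [1.77 0.7  0.52 1.53 1.63 0.31] [array([ 562., -114.,  259.]), array([ 587., -105.,  278.]), array([ 610., -103.,  275.]), array([ 618., -106.,  238.]), array([ 612., -114.,  185.])]
-0.06 -0.07 -0.01 0.02 -0.15 0.92
-0.06 -0.05 0.03 0.01 -0.16 0.92
-0.06 -0.04 0.02 0.01 -0.16 0.91
-0.06 -0.05 0.03 -0.01 -0.16 0.92
-0.07 -0.04 0.02 -0.01 -0.16 0.91
-0.07 -0.04 0.03 -0.02 -0.17 0.91
-0.07 -0.03 0.03 -0.03 -0.16 0.91
-0.08 -0.03 0.03 -0.04 -0.16 0.9
-0.07 -0.02 0.04 -0.06 -0.16 0.91
-0.06 -0.02 0.04 -0.06 -0.16 0.91
-0.07 -0.01 0.03 -0.07 -0.15 0.91
-0.05 -0.02 0.05 -0.09 -0.15 0.91
-0.06 -0.01 0.04 -0.09 -0.14 0.91
-0.04 -0 0.04 -0.1 -0.14 0.92
-0.04 -0.01 0.05 -0.11 -0.13 0.92
-0.02 -0.01 0.05 -0.12 -0.12 0.92
-0.03 -0.02 0.05 -0.12 -0.11 0.93
-0.01 -0.02 0.05 -0.13 -0.1 0.93
-0.01 -0.02 0.06 -0.14 -0.1 0.93
0 -0.03 0.05 -0.14 -0.08 0.94
```

Call:
send_rows:
  deltas: "1 -0.06 -0.06 0 0.02 -0.15 0.92; 1 -0.06 -0.05 0.02 0 -0.16 0.92; 1 -0.06 -0.04 0.02 0 -0.16 0.92; 1 -0.06 -0.05 0.03 0 -0.16 0.92; 1 -0.07 -0.04 0.02 0 -0.16 0.92"

```text
clock: 14.38
ee_pos: [569.1, -109.3, 260.8]
tool_rot: [-0.852, 1.991, 0.041]
contact_force: [-0.2, -0.2, -2.6]
finger_gap: 42.5
```

Call:
send_rows:
  deltas: "1 -0.07 -0.04 0.03 -0.02 -0.17 0.92; 1 -0.07 -0.03 0.03 -0.03 -0.16 0.92; 1 -0.08 -0.03 0.03 -0.04 -0.16 0.92; 1 -0.07 -0.02 0.04 -0.06 -0.16 0.92; 1 -0.06 -0.02 0.04 -0.06 -0.16 0.92"

```text
clock: 15.0
ee_pos: [580.5, -105.2, 263.5]
tool_rot: [-0.432, 2.078, 0.329]
contact_force: [0.4, 0.6, -2.7]
finger_gap: 42.9
```

Call:
send_rows:
  deltas: "1 -0.07 0 0.03 -0.07 -0.15 0.92; 1 -0.05 -0.02 0.05 -0.09 -0.15 0.92; 1 -0.06 0 0.04 -0.09 -0.14 0.92; 1 -0.04 0 0.04 -0.1 -0.14 0.92; 1 -0.04 0 0.05 -0.1 -0.13 0.92"

```text
clock: 15.62
ee_pos: [590.5, -102.1, 261.8]
tool_rot: [-0.007, 2.101, 0.624]
contact_force: [-0.5, 0.3, -3.1]
finger_gap: 42.9
```

```bash
python3 st.py .1 20
```

```text
15.625 [-0.36  -0.442 -0.339 -0.927 -1.017 -0.969] gap 42.9 [-0.5  0.3 -3.1] qv 0.49
32 minz 150.0 [1.77 0.85 0.52 1.53 1.63 0.31] [array([ 592., -103.,  263.]), array([ 612., -104.,  251.]), array([ 617., -112.,  211.]), array([ 604., -125.,  155.])]
-0.05 -0.01 0.01 -0.13 -0.11 0.95
-0.01 -0.01 0.06 -0.14 -0.11 0.95
-0.02 -0.01 0.05 -0.15 -0.1 0.95
-0.02 -0.02 0.05 -0.15 -0.1 0.95
-0.02 -0.01 0.06 -0.16 -0.09 0.95
-0.02 -0.02 0.05 -0.17 -0.09 0.95
-0.02 -0.02 0.05 -0.17 -0.08 0.96
-0.02 -0.03 0.05 -0.17 -0.07 0.96
-0.03 -0.04 0.04 -0.18 -0.06 0.97
-0.02 -0.04 0.05 -0.18 -0.05 0.97
-0.02 -0.05 0.04 -0.18 -0.04 0.92
-0.02 -0.06 0.04 -0.18 -0.03 0.94
-0.02 -0.06 0.03 -0.17 -0.02 0.94
-0.03 -0.08 0.03 -0.19 -0.02 0.95
-0.04 -0.08 0.03 -0.18 -0.01 0.95
-0.04 -0.09 0.03 -0.18 0 0.97
-0.05 -0.1 0.02 -0.19 0.01 0.97
-0.06 -0.1 0.01 -0.17 0.01 0.92
-0.07 -0.1 0.01 -0.18 0.01 0.94
-0.07 -0.1 0.01 -0.18 0.03 0.94
```

Call:
send_rows:
  deltas: "1 -0.04 0 0.02 -0.13 -0.11 0.95; 1 -0.02 0 0.05 -0.14 -0.11 0.95; 1 -0.02 0 0.05 -0.15 -0.1 0.95; 1 -0.02 -0.02 0.05 -0.15 -0.1 0.95; 1 -0.02 0 0.05 -0.16 -0.1 0.95"

```text
clock: 16.25
ee_pos: [598.1, -100.5, 254.6]
tool_rot: [0.429, 2.058, 0.936]
contact_force: [0.4, 0.1, -2.6]
finger_gap: 43.2
```

Call:
send_rows:
  deltas: "1 -0.02 -0.02 0.05 -0.17 -0.09 0.95; 1 -0.02 -0.02 0.05 -0.17 -0.08 0.95; 1 -0.02 -0.03 0.05 -0.17 -0.07 0.95; 1 -0.03 -0.04 0.04 -0.18 -0.06 0.95; 1 -0.02 -0.04 0.05 -0.18 -0.05 0.95"

```text
clock: 16.88
ee_pos: [605.7, -102.5, 241.3]
tool_rot: [0.864, 1.936, 1.244]
contact_force: [-0.9, 0.1, -3.2]
finger_gap: 43.6
```

Call:
send_rows:
  deltas: "1 -0.02 -0.05 0.04 -0.18 -0.04 0.95; 1 -0.02 -0.06 0.04 -0.18 -0.03 0.95; 1 -0.02 -0.06 0.03 -0.18 -0.02 0.95; 1 -0.03 -0.08 0.03 -0.18 0 0.95; 1 -0.04 -0.08 0.03 -0.18 0 0.95"

```text
clock: 17.5
ee_pos: [608.3, -106.4, 219.8]
tool_rot: [1.291, 1.739, 1.541]
contact_force: [-0.2, -0.6, -2.6]
finger_gap: 43.0
```

```bash
python3 st.py .05 25
```

```text
17.5 [-0.583 -0.289 -0.365 -1.324 -1.109 -1.849] gap 43.0 [-0.2 -0.6 -2.6] qv 0.44
17 minz 150.0 [1.77 1.   0.52 1.53 1.63 0.31] [array([ 610., -110.,  223.]), array([ 615., -124.,  189.])]
-0.07 0.08 -0.03 -0.24 0.01 0.95
-0.06 0.01 0.03 -0.24 0.01 0.95
-0.06 0.02 0.02 -0.24 0.03 0.96
-0.06 -0 0.02 -0.24 0.04 0.97
-0.07 -0.01 0.02 -0.23 0.04 0.95
-0.08 -0.03 0.01 -0.22 0.06 0.95
-0.09 -0.05 0 -0.22 0.06 0.96
-0.1 -0.06 -0 -0.22 0.06 0.95
-0.12 -0.07 -0.01 -0.2 0.07 0.97
-0.14 -0.07 -0.03 -0.21 0.07 0.96
-0.15 -0.09 -0.02 -0.2 0.07 0.94
-0.16 -0.08 -0.04 -0.2 0.08 0.96
-0.17 -0.07 -0.05 -0.2 0.08 0.97
-0.19 -0.06 -0.05 -0.21 0.09 0.97
-0.19 -0.05 -0.06 -0.2 0.1 0.94
-0.18 -0.04 -0.07 -0.21 0.11 0.95
-0.03 0 -0.01 -0.04 0.02 0.17
```

Call:
send_rows:
  deltas: "1 -0.05 0.03 0 -0.24 0 0.95; 1 -0.05 0.02 0.02 -0.24 0 0.95; 1 -0.06 0 0.02 -0.24 0.03 0.95; 1 -0.06 0 0.02 -0.24 0.04 0.95; 1 -0.07 0 0.02 -0.23 0.04 0.95"

```text
clock: 18.12
ee_pos: [613.5, -115.6, 209.4]
tool_rot: [1.689, 1.426, 1.834]
contact_force: [-0.6, 0.1, -2.9]
finger_gap: 42.9
```

Call:
send_rows:
  deltas: "1 -0.08 -0.03 0 -0.22 0.06 0.95; 1 -0.09 -0.05 0 -0.22 0.06 0.95; 1 -0.1 -0.06 0 -0.22 0.06 0.95; 1 -0.12 -0.07 0 -0.2 0.07 0.95; 1 -0.14 -0.07 -0.03 -0.2 0.07 0.95"

```text
clock: 18.75
ee_pos: [609.8, -123.3, 179.7]
tool_rot: [2.055, 1.024, 2.096]
contact_force: [-0.1, 0.6, -3.2]
finger_gap: 42.8
```

```bash
python3 st.py 0 25
```

```text
18.75 [-0.728 -0.188 -0.458 -1.589 -1.157 -2.4  ] gap 42.8 [-0.1  0.6 -3.2] qv 0.4
6 minz 150.0 [1.77 1.1  0.52 1.53 1.63 0.31] [array([ 607., -126.,  176.])]
-0.09 -0.02 -0.07 -0.2 0.11 0.96
-0.13 -0.08 -0.01 -0.21 0.11 0.97
-0.13 -0.05 -0.01 -0.21 0.13 0.96
-0.13 -0.04 -0.02 -0.21 0.14 0.96
-0.13 -0.02 -0.03 -0.22 0.15 0.96
-0.11 -0 -0.03 -0.19 0.14 0.8
```

Call:
send_rows:
  deltas: "1 -0.1 -0.04 -0.05 -0.2 0.11 0.95; 1 -0.13 -0.06 -0.02 -0.2 0.12 0.95; 1 -0.13 -0.05 0 -0.2 0.13 0.95; 1 -0.13 -0.04 -0.02 -0.2 0.14 0.95; 1 -0.13 -0.02 -0.03 -0.2 0.15 0.95"

```text
clock: 19.38
ee_pos: [600.9, -126.0, 146.4]
tool_rot: [-2.057, -0.446, -2.035]
contact_force: [0.3, -0.0, -2.4]
finger_gap: 43.0
```

```bash
python3 - <<'E'
from h import *
from kin import side
s=get_state();R=side(20);print(s["ee_pos"],s["q"].round(2))
p=np.array([597.5,-128,150])+5*R.as_matrix()[:,2]
plan(p,R)
E
```

```text
[ 600.85626393 -126.02763581  146.39433125] [-0.79 -0.13 -0.54 -1.72 -1.19 -2.65]
rows 1 dist [ 1.3 -0.3  3.6] turn deg [-1.1  1.2  3.4]
0.09 0.02 0.03 -0.21 0.25 0.69
```

Call:
send_rows:
  deltas: "1 0.1 0 0 -0.2 0.25 0.7; 1 0 0 0 0 0 0; 1 0 0 0 0 0 0; 1 0 0 0 0 0 0; 1 0 0 0 0 0 0"

```text
clock: 20.0
ee_pos: [599.3, -125.9, 146.3]
tool_rot: [-2.038, -0.358, -2.024]
contact_force: [0.5, 0.1, -4.5]
finger_gap: 42.8
```

```bash
python3 - <<'E'
from h import *
from kin import side
s=get_state();R=side(20);print(s["ee_pos"],s["q"].round(2),np.abs(s["joint_vel"]).max(),s["finger_gap"],Ro.from_rotvec(s["tool_rot"]).as_matrix().round(3))
p=np.array([597.5,-128,150])+5*R.as_matrix()[:,2]
plan(p,R)
for n in("scene","top"):
    f,w=cloud(n)
    im=f["frame"]
    for t in("post","post_hole","post_foot","tray_in","done_post_a","driver","brush","jar"):
        print(n,t,[(round(d["score"],2),[round(v) for v in d["xyz"]]) for d in landmark_of(n,t)][:2])
    x0,y0=(150,120) if n=="scene" else (240,110)
    cv2.imwrite(f"pics/f_{n}.png",cv2.resize(im[y0:y0+120,x0:x0+150],None,fx=5,fy=5,interpolation=cv2.INTER_CUBIC))
    m=(np.hypot(w[...,0]-597,w[...,1]+128)<45)&(w[...,2]>100)&(w[...,2]<230);q=w[m];print(len(q),np.percentile(q,[2,50,98],axis=0).round())
E
```

```text
[ 599.3401789  -125.92164948  146.34422906] [-0.8  -0.14 -0.56 -1.74 -1.19 -2.69] 0.004128777028033182 42.78316713644349 [[ 0.007  0.343  0.939]
 [ 0.001 -0.939  0.343]
 [ 1.    -0.002 -0.007]]
rows 1 dist [ 2.9 -0.4  3.7] turn deg [-0.   0.4 -0.1]
0.09 0.03 0.06 -0.01 0.08 -0.02
scene post [(0.66, [596, -128, 147])]
scene post_hole [(0.7, [593, -130, 182])]
scene post_foot [(0.82, [594, -128, 105])]
scene tray_in [(0.78, [597, -130, 13])]
scene done_post_a [(0.81, [652, -384, -1]), (0.63, [508, -490, 2])]
scene driver [(0.62, [398, -423, 0]), (0.41, [485, 474, 6])]
scene brush [(0.93, [727, 6, 1])]
scene jar [(0.79, [361, 476, 2]), (0.58, [597, -129, 13])]
574 [[ 575. -165.  110.]
 [ 610. -128.  157.]
 [ 621.  -98.  185.]]
top post [(0.51, [596, -126, 142]), (0.17, [593, -126, 105])]
top post_hole [(0.76, [594, -122, 185]), (0.33, [482, 478, -2])]
top post_foot [(0.71, [644, 362, -2]), (0.55, [594, -130, 102])]
top tray_in [(0.92, [598, -129, 16]), (0.72, [498, -3, 2])]
top done_post_a [(0.91, [652, -378, 2]), (0.85, [506, -486, 1])]
top driver [(0.62, [396, -421, 6])]
top brush [(0.68, [727, 9, 5])]
top jar [(0.61, [361, 472, 4])]
448 [[ 562. -163.  129.]
 [ 588. -127.  158.]
 [ 614.  -96.  188.]]
```

View pics/f_scene.png

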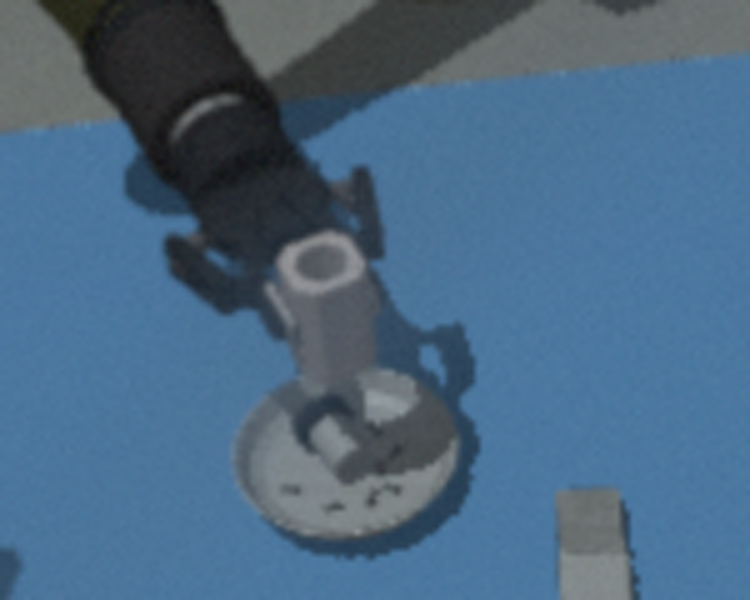

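View pics/f_top.png

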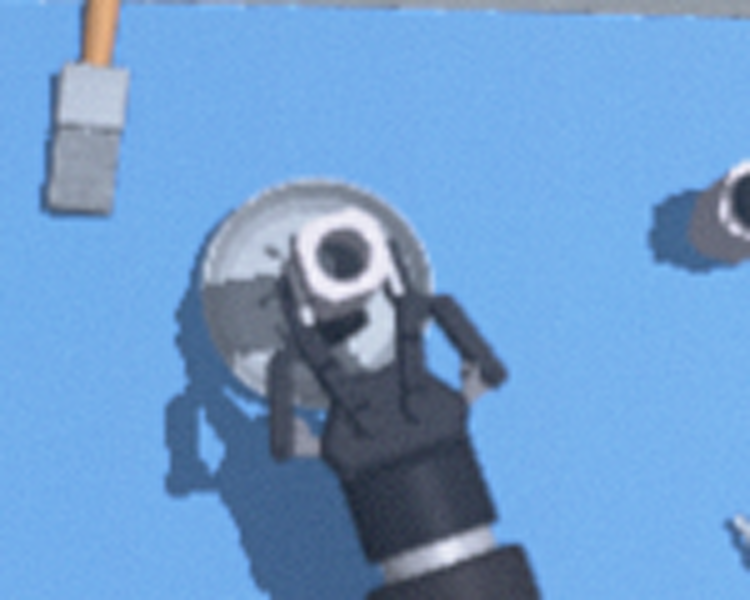

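Both pictures show the post upright over the tray with the hole facing up: the mouth is at (322,262) in the enlarged scene view and (345,258) in the enlarged top view. The arm is still, so I'm handing in.

```bash
python3 -c "
from plant import *
print(sign_off())"
```

```text
the job is handed in; nothing more can be done
None
```

The post is held upright over the middle of the tray with its hole facing up, and I handed the job in at about 20 s of the 48 s allowed.

- **Finding the hole:** The scene camera and then the wrist camera both showed the hole at the post's forward-right end, so I did not need to feel for it.
- **Grasp and turn:** I gripped the post across its middle at 70 N and lifted it. A straight tilt outwards would have run into a joint limit. Instead I worked out the arm's kinematics from the measured poses and spun the tool round above the tray to a horizontal pose with the hole on top.

The last checks before handing in:

| Check | Result | Limit |
|---|---|---|
| Tool tilt | about 0.4° | 0.22 rad (12.6°) |
| Hole and foot from tray centre | within about 8 mm | 45 mm |
| Height of the solid end | about 102–108 mm | 70–190 mm |
| Fastest joint | 0.004 rad/s | none for the joints; post under 20 mm/s and 0.15 rad/s |
| Finger gap | steady at 43 mm | none |

- **Bystanders:** The finished posts, driver, brush and jar were found within a few millimetres of where they started. I did not check the drive and memory module again by name, but the arm never went near them after the start.
- **Disagreements:** The top camera's best guess for the solid end was a false one, on the memory module. Its second guess agreed with the scene camera. The final vertical force read −4.5 N, against about −3 N during carrying. Nothing was touching the post in the pictures, so I took that as the sensor changing with the tool's new orientation.

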